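Seat the magnifier lens in its three-point mount

ROBOT

A 6-joint arm with a two-finger parallel gripper is mounted at the origin on a cart in front of the work surface, level with it; the furniture and walls round the work are solid. World frame = base frame: x ahead of the robot, y to its left, z up, the work surface at z = 0. Lengths are in mm, angles in rad, forces in N, time in s.
With the tool pointing down it reaches from about 325 to 850 mm from the base axis. Payload 4.4 kg.
Tool frame: the origin (TCP) lies midway between the tips of the shut fingers; the grasp point (between the pads) lies ctrl.grasp_offset behind it (ctrl.grasp_offset is the distance from the TCP to the grasp point, in mm); x points along the fingers, y is the direction in which the jaws open and shut, and the axes are right-handed (so a half turn about x gives the same grasp; the last joint's range is limited). The gripper opens to 94 mm and grips with 3 to 60 N. Pads are 16 mm wide; open, the fingers measure 119 mm over their backs; the gripper's body (75 mm by 177 mm) begins 78 mm behind the grasp point.
Start: joints at [-1.47, 0.207, 1.542, -0, 1.393, -0.15], TCP at [142.69, -557.016, 205.447] pointing down, gripper open.
Joint ranges: [-2.73, 2.73], [-0.86, 2.22], [0.23, 2.46], [-1.11, 4.25], [0.08, 2.63], [-2.82, 2.82]. Speed limits (rad/s): [2.79, 2.79, 3.14, 3.14, 3.14, 3.14].

INTERFACE

Orientations are given as a 3x3 rotation matrix whose columns are the frame's x, y, z axes.
In Python, from workcell import telemetry, capture, camera_model, ticket, models, ctrl gives the robot as it stands.
- The arm moves only by the tool play_rows, never from a script. Its argument "increments" is text: rows parted by semicolons, each of 7 numbers parted by spaces: the shift along the tool's x, y, z in mm, then the turn, a rotation vector about the tool's x, y, z in degrees, then the opening, from 0 (shut) to 1 (fully open). A call has 1 to 8 rows; each row is the pose to reach, as a shift and turn from the pose commanded when the call began, along the tool's axes at that moment; what a row does not reach only later rows make up. A row lasts 1/12 s, in which the tool goes at most 41.7 mm and 7.16 degrees, less where a joint would pass 70% of its speed; a pose out of reach is approached as far as the arm can. A call with a gripper value outside its range is refused whole. The fingers move at their own pace and stop on an object; the grip force is fixed at half the most. Time passes only in rows, so rows that repeat a pose let the fingers close. It gives the time, the measured TCP pose, the force and the opening at its end, in the units of the state.
- telemetry.sense(): the state, without advancing time (a new reading comes with each control period).
- capture(name): name is "scene" or "side" or "wrist"; returns (picture, depth): 384x512x3 uint8, red, green, blue; 384x512 float32, mm along the optical axis (not along the pixel's ray), 0 where there is no reading.
- camera_model(name): a dict with "fx", "fy", "cx", "cy" (pixels), "k1" (the pictures are not rectified: a ray, as slopes to the right and down, at radius r is drawn at 1 + k1 r^2 times it, then the intrinsics apply), "extrinsics" (4x4, takes a point from world to camera coordinates). Camera axes: x right, y down, z forward; pixel columns grow to the right and rows downward; lengths in mm; the calibration is good to about 2 mm. A picture is of the moment at which its call begins: read the wrist's pose just before it. camera_model takes no time and is no camera call; for the wrist camera it gives the pose at the moment of the call.
- ticket.close_job(): hands the job in, once; it reports no verdict.
Trained networks look in the newest picture that a camera, given by its name, has taken for a name from the list of things; names that differ only in an ending like _2 or _b are one class to them, and where a whole thing is asked for, a point or a joint stands for the part that bears it (a point fixed in the world has none). Each returns a list of dicts, best first, with "confidence" (0 to 1); they miss things now and then, are a little off and sometimes report something else, mostly with a low value. They report only what shows in the picture. A call takes as long as a camera call. They do not tell look-alikes from the thing itself.
- models.cut_out(camera, thing): "mask" (384x512 bool, what is visible of it) and "point" ([column, row] in pixels, amid what is visible of it).
The state is a dict: "time_s": time; "joint_positions": joint angles; "dq": joint speeds; "joint_efforts": joint torques, N m; "ee_pos": TCP position; "ee_rot": TCP orientation; "force": force on the tool from outside, world axes, zero at the start; "moment": the same for the moment, N m; "finger_gap": opening from 0.0 (shut) to 1.0 (fully open).
Only numpy, scipy, OpenCV 4.12 (cv2) and the standard library are available. Lean on these libraries where they do the work, as an engineer would, in place of code of your own. Each camera call takes 0.05 s, during which the arm holds its last target.

TASK

Pick up the magnifier lens, set it on the open end of the stand, and slide it in flat under the screw heads, past the sprung post, until it is fully home and bears firmly on all three posts. Work gently: the lens must not be jammed hard against the stand or tipped over, and the things beside it stay where they are. Leave the lens seated and let go.

Things in the scene. Friction and masses are not known exactly. Their poses are not given: they have to be found in the camera images.
- lens: the magnifier lens in its dark barrel: round flange 66 mm across, 8 mm thick, at the foot; above it a black barrel 44 mm across up to 52 mm, clear glass on top; 110 to 220 g. Origin at the centre of its underside, z up. It starts upright on the bench. Hold it by the barrel, with the fingertips more than 15 mm above its underside so that they pass over the screw heads
- stand: the magnifier stand, fixed: grey flat plate 204 (x) by 130 mm (y), top 46 mm above the bench, on four feet, with a viewing slot along its middle. Origin on the bench under the plate's centre; x points from the open loading end to the closed end, y left of that. On the plate lies a bright U-shaped bracket 10 mm high, open towards -x, that carries three posts round the seat
- loading_spot (a point): the free spot on the plate's top at its open end, 61 mm to -x of the plate's centre; the lens set down centred here is 5 mm or more clear of all posts. From here it slides straight along the stand's +x (y = 0): the sprung post (spring 3 to 5 N, gives way 8 mm to -y) resists with up to about 11 N, which fades as the widest part passes, then the rigid end post stops it. Axes as the stand's
- seat_middle (a point): point on the plate's top, 20 mm to +x of the plate's centre (y = 0): the middle of the range of the seat. The bracket is clamped at another depth each time, which is not reported: the centre of the fully seated lens lies up to 24 mm before or beyond this point along x, so push in +x until the lens stops firmly (friction can hold it short of home). Axes as the stand's
- head_height (a point): point on the plate's centre line at the height of the underside of the post heads, 10.5 mm over the plate; the heads are 18 mm across, tops 14 mm over the plate, on steel pins 10 mm across. The flange slides under them with 2.5 mm to spare. The pins stand 38 mm from the seated lens's centre: end post 25 degrees from +x towards -y, side post straight to +y, sprung post 120 degrees from +x towards -y
- beeswax: a brown round cake of beeswax 62 mm across and 22 mm high, loose on the bench; origin at the centre of its underside; leave it alone
- thread_green: a spool of green thread with wooden ends, 46 mm across and 55 mm high, standing loose on the bench; origin at the centre of its underside; leave it alone
There are look-alikes about, which are no part of the job. What is shaped like the lens but blue is not meant.

How it is judged (in metres and radians):
On the way:
1. the lens is lifted off the bench, upright (height (world z) of lens above 0.03 m and angle between lens's own z axis and vertical below 0.3 rad), for 0.1 s.
At the end, for the whole second after the job is handed in: The lens lies flat on the plate (underside within 1.5 mm of it, tilt under 0.03 rad), bears on each post pin (bracket_c0 end, bracket_c2 side, spring_post_c0 sprung) with over 0.4 N, released, at rest (under 10 mm/s) (contact force between lens and bracket_c0 above 0.4 N and contact force between lens and bracket_c2 above 0.4 N and contact force between lens and spring_post_c0 above 0.4 N and z of lens in the frame of stand between 0.0445 and 0.0475 m and angle between lens's own z axis and vertical below 0.03 rad and linear speed of lens below 0.01 m/s); the robot touches nothing.
It fails at once if the lens is jammed: pressed on the end post with more than 18 N, or on the whole stand with more than 50 N (contact force between lens and bracket_c0 above 18 N or contact force between lens and stand above 50 N).
It fails at once if the lens is tipped by more than 0.6 rad (angle between lens's own z axis and vertical above 0.6 rad).
It fails at once if the beeswax or the thread spool is moved by more than 30 mm (distance of any of beeswax, thread_green from where it was at the start of the episode above 0.03 m).
It also fails if it takes over 64 s, if anything falls off the work surface, if the arm or the gripper's body presses on something with over 40 N, if the wrist force passes 120 N, or if a joint passes its speed limit or range.

## Working session

There is one attempt and no reset: what is moved stays moved. The work goes in short steps, Python scripts to look and compute and a tool call to move; the robot and the scene stay as the last step left them, time stands still between calls to the robot, and variables do not carry over. Pictures are saved under pics/ and viewed, and the job is handed in when it is done.

Besides the shell and the picture viewer there is one more tool, called after ">>>" by a JSON object that holds its "op" and its "data", one argument or row to a line. play_rows: Moves the arm, as the interface text tells. Its arguments: {"type":"object","properties":{"increments":{"type":"string"}},"required":["increments"]}

```bash
ls; mkdir -p pics; cat > h.py <<'E'
import numpy as np, cv2
from workcell import telemetry, capture, camera_model, ticket, models, ctrl
def px2w(cm,u,v,d):
    K=np.array([[cm["fx"],0,cm["cx"]],[0,cm["fy"],cm["cy"]],[0,0,1.]])
    p=cv2.undistortPoints(np.array([[[u,v]]],float).reshape(-1,1,2) if np.isscalar(u) else np.stack([u,v],-1).astype(float).reshape(-1,1,2),K,None) .reshape(-1,2)
    # model: drawn = (1+k1 r^2)*ray
    K1=np.array([cm["k1"],0,0,0.])
    pts=np.stack([np.atleast_1d(u),np.atleast_1d(v)],-1).astype(float).reshape(-1,1,2)
    p=cv2.undistortPoints(pts,K,K1).reshape(-1,2)
    d=np.atleast_1d(d)
    c=np.c_[p*d[:,None],d]
    E=np.array(cm["extrinsics"]);R=E[:3,:3];t=E[:3,3]
    return (c-t)@R
def w2px(cm,P):
    E=np.array(cm["extrinsics"]);P=np.atleast_2d(P)
    c=P@E[:3,:3].T+E[:3,3]; s=c[:,:2]/c[:,2:]
    s=s*(1+cm["k1"]*(s**2).sum(1,keepdims=True))
    return s*[cm["fx"],cm["fy"]]+[cm["cx"],cm["cy"]]
E
python3 - <<'E'
from h import *
print(telemetry.sense(), ctrl.grasp_offset)
for n in ("scene","side","wrist"):
    im,d=capture(n); cv2.imwrite(f"pics/{n}0.png",im[:,:,::-1]); np.savez(f"{n}0.npz",im=im,d=d,)
    cm=camera_model(n); print(n,cm)
    for th in ("lens","stand","beeswax","thread_green"):
        for r in models.cut_out(n,th)[:4]:
            m=r["mask"]&(d>0)
            if m.sum()<5: continue
            v,u=np.nonzero(m); P=px2w(cm,u,v,d[m])
            print(th,round(r["confidence"],2),r["point"],m.sum(),np.median(P,0).round(),np.percentile(P,2,axis=0).round(),np.percentile(P,98,axis=0).round())
E
```

```text
pics
{'time_s': 0.0, 'joint_positions': array([-1.47048970e+00,  2.07426256e-01,  1.54294396e+00,  6.41492014e-06,
        1.39350283e+00, -1.50510177e-01]), 'dq': array([ 0.00102426,  0.00020579,  0.0005495 ,  0.00057879, -0.00082143,
       -0.00031426]), 'joint_efforts': array([ 3.90534888e-04, -3.70879519e+01, -2.81414080e+01,  6.97541423e-02,
        3.61872569e-02, -1.77765078e-04]), 'ee_pos': array([ 142.61581725, -556.19763399,  204.29201765]), 'ee_rot': array([[-2.22071614e-04,  2.48193936e-01, -9.68710339e-01],
       [ 2.26955384e-03, -9.68707743e-01, -2.48193791e-01],
       [-9.99997400e-01, -2.25365707e-03, -3.48167010e-04]]), 'force': array([-0.10154983, -0.59695613,  0.74680389]), 'moment': array([-0.01840038, -0.04981044,  0.03117734]), 'finger_gap': 0.9992984681604339} 18.8
scene {'fx': 376.3857666381802, 'fy': 376.3857666381802, 'cx': 252.23243834009793, 'cy': 191.81876536344018, 'k1': 0.019525785818673074, 'extrinsics': array([[-7.71684278e-01, -6.35438456e-01, -2.68578368e-02,
         3.94410862e+02],
       [-2.37279294e-01,  3.26821034e-01, -9.14815035e-01,
  
[... 1362 characters left out ...]
63.  -0.] [649. 149.  60.]
beeswax 0.45 [276.7, 189.7] 187 [ 435. -161.   20.] [ 408. -211.    2.] [ 461. -146.   24.]
thread_green 0.55 [277.3, 279.2] 579 [465. 317.  39.] [442. 264.   1.] [484. 326.  59.]
wrist {'fx': 322.1652597240057, 'fy': 322.1652597240057, 'cx': 255.04639129041686, 'cy': 189.83941643316822, 'k1': -0.004611503068021171, 'extrinsics': array([[ 2.48315348e-01, -9.68678686e-01, -1.04484399e-03,
        -5.75378376e+02],
       [-9.42651046e-01, -2.41891387e-01,  2.29994699e-01,
        -2.41615461e+01],
       [-2.23043702e-01, -5.61262904e-02, -9.73191321e-01,
         3.91178081e+02],
       [ 0.00000000e+00,  0.00000000e+00,  0.00000000e+00,
         1.00000000e+00]])}
```

View pics/scene0.png

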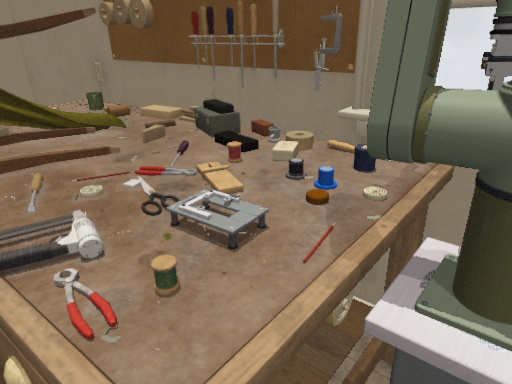

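View pics/side0.png

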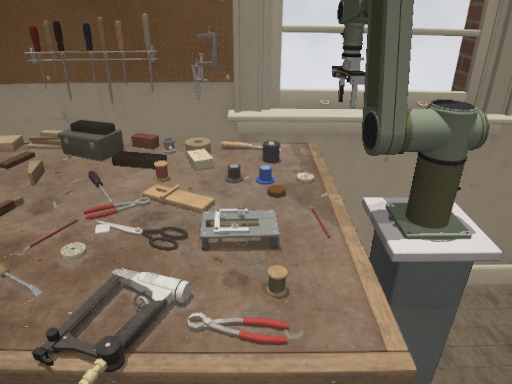

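```bash
python3 - <<'E'
import cv2,numpy as np
a=cv2.imread("pics/scene0.png")[130:230,260:360]; b=cv2.imread("pics/side0.png")[140:220,200:300]
a=cv2.resize(a,(400,400),interpolation=cv2.INTER_CUBIC); b=cv2.resize(b,(400,320),interpolation=cv2.INTER_CUBIC)
b=cv2.copyMakeBorder(b,0,80,0,0,cv2.BORDER_CONSTANT)
cv2.imwrite("pics/crop0.png",np.hstack([a,b]))
E
```

```text
(no output)
```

View pics/crop0.png

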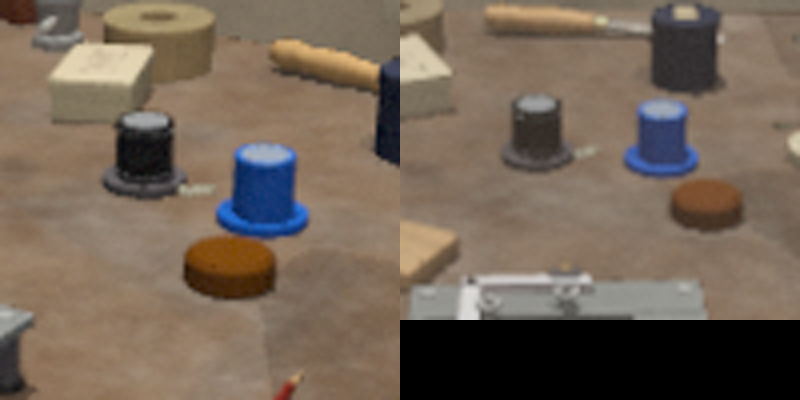

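Candidates: the black lens at scene (296,168) / side (233,175), the blue look-alike at (326,180), and the dark navy jar at (364,158). The crop shows a black barrel with glass on a dark flange, so I choose the first. Next, a rough stand fit and the camera offset.

```bash
python3 - <<'E'
from h import *
s=telemetry.sense(); cm=camera_model("wrist");E=np.array(cm["extrinsics"])
c=-E[:3,:3].T@E[:3,3]; print("cam",c,"rel tool",np.array(s["ee_rot"]).T@(c-s["ee_pos"]), "view dir tool",np.array(s["ee_rot"]).T@E[2,:3])
for n in ("scene","side"):
    z=np.load(n+"0.npz");d=z["d"];cm=camera_model(n)
    v,u=np.nonzero(d>0);P=px2w(cm,u,v,d[v,u])
    sel=(P[:,0]>420)&(P[:,0]<690)&(P[:,1]>-20)&(P[:,1]<190)&(abs(P[:,2]-46)<4)
    r=cv2.minAreaRect(P[sel][:,:2].astype(np.float32)); print(n,sel.sum(),r,np.median(P[sel][:,2]))
    sel=(abs(P[:,0]-575)<60)&(abs(P[:,1]+290)<60)&(P[:,2]>3)
    Q=P[sel];print(Q[Q[:,2]>15].mean(0),cv2.minEnclosingCircle(Q[:,:2].astype(np.float32)),Q[Q[:,2]>50].mean(0) )
E
```

```text
cam [ 207.35019965 -541.25417613  385.68341101] rel tool [-180.19118675    0.76281326  -66.53683094] view dir tool [ 0.97319102 -0.00101755  0.2299961 ]
scene 1600 ((551.3237915039062, 79.85265350341797), (206.89468383789062, 134.1311492919922), 2.5630733966827393) 47.08670087288635
[ 572.40394671 -285.37939703   38.98755484] ((579.7491455078125, -299.0172119140625), 69.79124450683594) [ 575.7041809  -291.4546212    53.97252933]
side 1311 ((552.1056518554688, 83.80891418457031), (205.0490264892578, 133.9058837890625), 3.363142967224121) 46.03707151951934
[ 579.99953103 -281.65606254   39.40389905] ((576.8430786132812, -285.71270751953125), 56.39705276489258) [ 581.25540594 -290.13028665   52.95782132]
```

>>> {"op": "play_rows", "data": {
  "increments": "-45 -151 -488 -78.5 0 0 1;-45 -151 -488 -78.5 0 0 1;-45 -151 -488 -78.5 0 0 1;-45 -151 -488 -78.5 0 0 1;-45 -151 -488 -78.5 0 0 1;-45 -151 -488 -78.5 0 0 1;-45 -151 -488 -78.5 0 0 1;-45 -151 -488 -78.5 0 0 1"
}}

```text
time_s: 1.42
ee_pos: [427.2, -381.9, 235.2]
ee_rot: [[0.0, 0.951, -0.309], [-0.001, -0.309, -0.951], [-1.0, 0.0, 0.0]]
force: [-0.0, 0.6, -0.1]
finger_gap: 1.005
```

```bash
cat >> h.py <<'E'
from scipy.spatial.transform import Rotation as Rn
def togo(target,yaw=None):
    s=telemetry.sense();R=np.array(s["ee_rot"]);
    out=R.T@(np.array(target)-s["ee_pos"])
    rv=np.zeros(3)
    if yaw is not None:
        y=np.array([np.cos(yaw),np.sin(yaw),0]);x=np.array([0,0,-1.]);G=np.stack([x,y,np.cross(x,y)],1)
        rv=Rn.from_matrix(R.T@G).as_rotvec(degrees=True)
    print("t",round(s["time_s"],2),"pos",s["ee_pos"].round(1),"F",s["force"].round(1),"gap",round(s["finger_gap"],3),"GO",out.round(1),rv.round(2)); return out,rv
E
python3 -c "
from h import *
togo((578,-290,250),0.05)"
```

```text
t 1.42 pos [ 427.2 -381.9  235.2] F [-0.   0.6 -0.1] gap 1.005 GO [ -14.8  115.1 -134. ] [-2.085e+01  3.000e-02 -2.000e-02]
```

>>> {"op": "play_rows", "data": {
  "increments": "-15 115 -134 -21 0 0 1;-15 115 -134 -21 0 0 1;-15 115 -134 -21 0 0 1;-15 115 -134 -21 0 0 1;-15 115 -134 -21 0 0 1;-15 115 -134 -21 0 0 1"
}}

```text
time_s: 1.92
ee_pos: [579.3, -290.0, 249.7]
ee_rot: [[0.001, 0.999, 0.051], [-0.0, 0.051, -0.999], [-1.0, 0.001, 0.0]]
force: [-1.4, 0.6, -0.7]
finger_gap: 0.997
```

```bash
python3 - <<'E'
from h import *
togo((578,-290,250),0.05)
cm=camera_model("wrist"); im,d=capture("wrist"); cv2.imwrite("pics/w1.png",im[:,:,::-1]); np.savez("w1.npz",im=im,d=d,cm=cm)
v,u=np.nonzero(d>0);P=px2w(cm,u,v,d[v,u])
print("bench z",np.median(P[:,2]))
for r in models.cut_out("wrist","lens")[:4]:
    m=r["mask"]&(d>0); v,u=np.nonzero(m);Q=px2w(cm,u,v,d[m])
    print(r["confidence"],r["point"],m.sum(),Q.mean(0))
    T=Q[Q[:,2]>45].astype(np.float32); print("top",len(T),cv2.minEnclosingCircle(T[:,:2].copy()) if len(T) else 0,np.median(T[:,2]) if len(T) else 0)
    F=Q[(Q[:,2]>5)&(Q[:,2]<11)].astype(np.float32); print("fl",len(F),cv2.minEnclosingCircle(F[:,:2].copy()) if len(F) else 0)
E
```

```text
t 1.92 pos [ 579.3 -290.   249.7] F [-1.4  0.6 -0.7] gap 0.997 GO [-0.3 -1.3 -0.1] [ 0.06  0.   -0.04]
bench z 1.756037739131916
0.96 [171.0, 153.4] 2080 [ 476.58353022 -278.18893538   34.35211421]
top 1106 ((470.5071105957031, -282.7486267089844), 22.21677589416504) 53.655388
fl 711 ((470.6519775390625, -282.4549865722656), 32.715843200683594)
0.88 [257.6, 168.7] 1877 [ 581.03376266 -289.90081538   34.80987204]
top 1060 ((581.2257690429688, -295.45196533203125), 22.171321868896484) 53.714184
fl 701 ((581.2003784179688, -295.280029296875), 32.8196907043457)
```

View pics/w1.png

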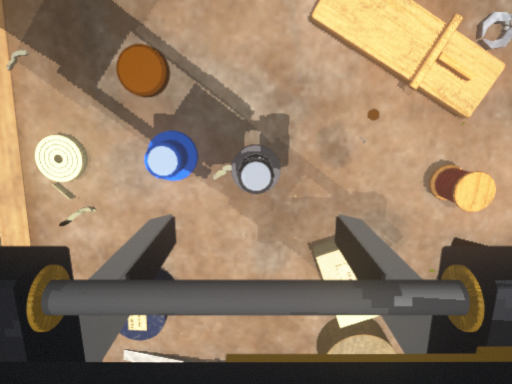

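The view shows the black lens at (257,172), the blue one at (171,155) and the beeswax at (142,70). The lens lies at about (581.2, -295.3). I'll descend on it.

>>> {"op": "play_rows", "data": {
  "increments": "0 2 5.3 0 0 0 0.8;40 2 5.3 0 0 0 0.8;80 2 5.3 0 0 0 0.8;120 2 5.3 0 0 0 0.8;160 2 5.3 0 0 0 0.8;190 2 5.3 0 0 0 0.8;190 2 5.3 0 0 0 0.8"
}}

```text
time_s: 2.6
ee_pos: [571.8, -295.6, 51.2]
ee_rot: [[-0.014, 0.999, 0.043], [0.009, 0.043, -0.999], [-1.0, -0.013, -0.009]]
force: [-1.4, 0.7, -1.5]
finger_gap: 0.799
```

```bash
python3 -c "
from h import *
togo((581.2,-295.3,22),0.05)"
```

```text
t 2.6 pos [ 571.8 -295.6   51.2] F [-1.4  0.7 -1.5] gap 0.799 GO [29.1  9.8  0.4] [-0.39 -0.54  0.75]
```

>>> {"op": "play_rows", "data": {
  "increments": "0 0 0 0 0 0 0.8;0 0 0 0 0 0 0.8"
}}

```text
time_s: 2.77
ee_pos: [579.8, -299.6, 62.0]
ee_rot: [[0.003, 0.999, 0.045], [-0.002, 0.045, -0.999], [-1.0, 0.003, 0.002]]
force: [0.0, -0.3, 0.3]
finger_gap: 0.803
```

```bash
python3 -c "
from h import *
togo((581.2,-295.3,22),0.05); print(telemetry.sense()['joint_positions'],telemetry.sense()['dq'])"
```

```text
t 2.77 pos [ 579.8 -299.6   62. ] F [ 0.  -0.3  0.3] gap 0.803 GO [40.   1.5 -4.3] [-0.3   0.13 -0.15]
[-6.09258475e-01  5.03740023e-01  1.45783103e+00 -1.79188969e-04
  1.17656172e+00 -6.53909494e-01] [ 0.01303263 -0.02771363 -0.033437    0.00182813 -0.0048106   0.00179582]
```

>>> {"op": "play_rows", "data": {
  "increments": "0 0 0 0 0 0 0.8;0 0 0 0 0 0 0.8;0 0 0 0 0 0 0.8"
}}

```text
time_s: 3.02
ee_pos: [580.7, -298.5, 62.5]
ee_rot: [[0.004, 0.999, 0.046], [-0.003, 0.046, -0.999], [-1.0, 0.004, 0.003]]
force: [-0.0, 0.2, -0.1]
finger_gap: 0.801
```

```bash
python3 -c "
from h import *
togo((581.2,-295.3,22),0.05); print(telemetry.sense()['dq'])"
```

```text
t 3.02 pos [ 580.7 -298.5   62.5] F [-0.   0.2 -0.1] gap 0.801 GO [40.5  0.5 -3.3] [-0.2   0.16 -0.21]
[ 0.00504088  0.00675128  0.01295226 -0.00094389 -0.00181709  0.00022677]
```

>>> {"op": "play_rows", "data": {
  "increments": "10 0.5 -3 0 0 0 0.8;20 0.5 -3 0 0 0 0.8;30 0.5 -3 0 0 0 0.8;36 0.5 -3 0 0 0 0.8;40 0.5 -3 0 0 0 0.8;40 0.5 -3 0 0 0 0.8;40 0.5 -3 0 0 0 0.8;40 0.5 -3 0 0 0 0.8"
}}

```text
time_s: 3.68
ee_pos: [579.9, -294.6, 19.9]
ee_rot: [[0.001, 0.999, 0.046], [-0.0, 0.046, -0.999], [-1.0, 0.0, 0.0]]
force: [0.3, 0.7, 0.1]
finger_gap: 0.794
```

```bash
python3 - <<'E'
from h import *
togo((581.2,-295.3,22),0.05)
im,d=capture("side"); cv2.imwrite("pics/s2.png",cv2.resize(im[130:230,180:330,::-1],(750,500)))
E
```

```text
t 3.68 pos [ 579.9 -294.6   19.9] F [0.3 0.7 0.1] gap 0.794 GO [-2.1  1.3  0.7] [-0.2   0.02 -0.03]
```

View pics/s2.png

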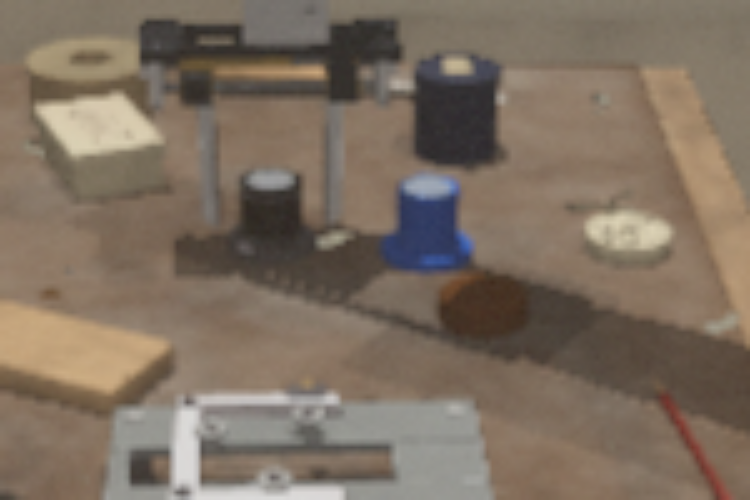

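The fingers straddle the black lens with tips above the flange. I'll close.

>>> {"op": "play_rows", "data": {
  "increments": "-2 1 0.5 0 0 0 0.8;-2 1 0.5 0 0 0 0.45;-2 1 0.5 0 0 0 0.3;-2 1 0.5 0 0 0 0.3;-2 1 0.5 0 0 0 0.3;-2 1 0.5 0 0 0 0.3;-2 1 0.5 0 0 0 0.3;-2 1 0.5 0 0 0 0.3"
}}

```text
time_s: 4.4
ee_pos: [580.5, -294.8, 21.7]
ee_rot: [[-0.0, 0.999, 0.046], [0.0, 0.046, -0.999], [-1.0, -0.0, -0.0]]
force: [-0.3, 0.3, 0.6]
finger_gap: 0.463
```

>>> {"op": "play_rows", "data": {
  "increments": "-10 0 0 0 0 0 0.3;-25 0 0 0 0 0 0.3;-40 0 0 0 0 0 0.3;-60 0 0 0 0 0 0.3;-80 0 0 0 0 0 0.3;-100 0 0 0 0 0 0.3;-100 0 0 0 0 0 0.3;-100 0 0 0 0 0 0.3"
}}

```text
time_s: 5.07
ee_pos: [581.5, -295.5, 123.4]
ee_rot: [[0.003, 0.999, 0.047], [-0.002, 0.047, -0.999], [-1.0, 0.003, 0.002]]
force: [0.4, 0.4, -2.3]
finger_gap: 0.463
```

```bash
python3 - <<'E'
from h import *
togo((440,-20,200),0.05)
im,d=capture("side"); cv2.imwrite("pics/s3.png",cv2.resize(im[80:230,180:330,::-1],(600,600)))
E
```

```text
t 5.07 pos [ 581.5 -295.5  123.4] F [ 0.4  0.4 -2.3] gap 0.463 GO [ -77.5 -128.3 -281.6] [-0.2   0.12 -0.16]
```

View pics/s3.png

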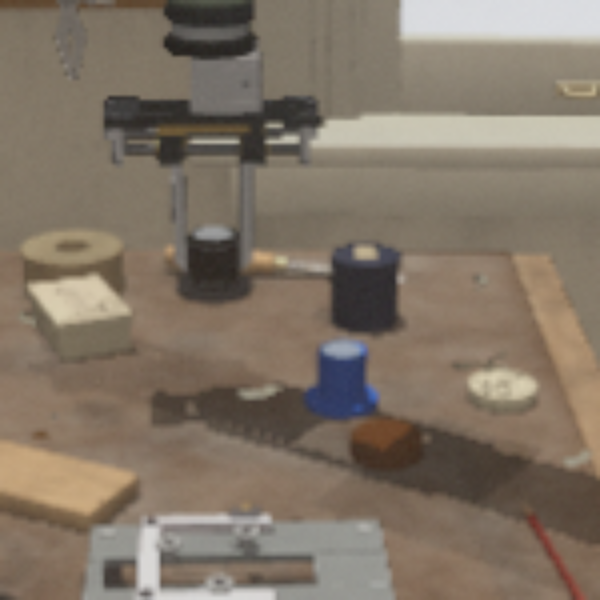

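>>> {"op": "play_rows", "data": {
  "increments": "-40 -5 -20 0 0 0 0.3;-70 -10 -50 0 0 0 0.3;-77 -17 -85 0 0 0 0.3;-77 -17 -120 0 0 0 0.3;-77 -17 -155 0 0 0 0.3;-77 -17 -190 0 0 0 0.3;-77 -17 -225 0 0 0 0.3;-77 -17 -255 0 0 0 0.3"
}}

```text
time_s: 5.78
ee_pos: [549.8, -38.4, 196.3]
ee_rot: [[-0.004, 0.999, 0.047], [0.001, 0.047, -0.999], [-1.0, -0.004, -0.002]]
force: [0.3, 0.8, -0.3]
finger_gap: 0.463
```

>>> {"op": "play_rows", "data": {
  "increments": "0 0 -15 0 0 0 0.3;0 0 -20 0 0 0 0.3;0 0 -20 0 0 0 0.3;0 0 -20 0 0 0 0.3;0 0 -20 0 0 0 0.3"
}}

```text
time_s: 6.2
ee_pos: [550.6, -22.1, 198.0]
ee_rot: [[-0.001, 0.999, 0.045], [-0.0, 0.045, -0.999], [-1.0, -0.001, 0.0]]
force: [0.1, 0.6, -1.4]
finger_gap: 0.463
```

```bash
python3 - <<'E'
from h import *
togo((495,79,130),0.05)
cm=camera_model("wrist"); im,d=capture("wrist"); cv2.imwrite("pics/w4.png",im[:,:,::-1]); np.savez("w4.npz",im=im,d=d,cm=cm)
v,u=np.nonzero(d>0);P=px2w(cm,u,v,d[v,u])
sel=(abs(P[:,0]-552)<130)&(abs(P[:,1]-82)<90)&(abs(P[:,2]-47)<3)
Q=P[sel].astype(np.float32); print(sel.sum(),np.median(Q[:,2]),cv2.minAreaRect(Q[:,:2].copy()))
print("bench",np.median(P[(P[:,2]<8),2]))
E
```

```text
t 6.2 pos [550.6 -22.1 198. ] F [ 0.1  0.6 -1.4] gap 0.463 GO [  68.   -50.9 -103.5] [-0.27  0.02  0.07]
18370 46.84629 ((552.7485961914062, 80.37525177001953), (203.49790954589844, 129.3296356201172), 2.4956741333007812)
bench 0.8832246662046267
```

View pics/w4.png

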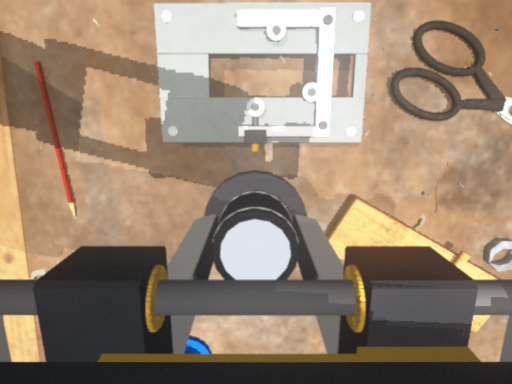

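```bash
python3 - <<'E'
from h import *
z=np.load("w4.npz",allow_pickle=True);d=z["d"];cm=z["cm"].item();im=z["im"]
v,u=np.nonzero(d>0);P=px2w(cm,u,v,d[v,u])
C=np.array([552.75,80.38]);a=np.radians(2.5);Rs=np.array([[np.cos(a),-np.sin(a)],[np.sin(a),np.cos(a)]])
S=(P[:,:2]-C)@Rs
for n,(pu,pv) in dict(side=(275,31),sprung=(257,107),end=(312,92)).items():
    m=(np.hypot(u-pu,v-pv)<13)&(P[:,2]>58.5)&(P[:,2]<63)
    c,r=cv2.minEnclosingCircle(S[m].astype(np.float32)); print(n,m.sum(),np.round(c,1),round(r,1),S[m].mean(0).round(1),P[m,2].mean().round(1), (C+Rs@np.array(c)).round(1))
# held lens
m=(np.hypot(u-257,v-240)<75)&(P[:,2]>150)
zz=P[m,2]; print(np.histogram(zz,bins=np.arange(150,300,5)))
g=(np.hypot(u-257,v-247)<36)&(P[:,2]>150);print(np.median(P[g,2]))
zt=np.median(P[g,2])
m=(np.hypot(u-257,v-247)<50)&(abs(P[:,2]-zt)<4); print(cv2.minEnclosingCircle(P[m][:,:2].astype(np.float32)),cv2.minAreaRect(P[m][:,:2].astype(np.float32)))
m=(np.hypot(u-257,v-215)<60)&(abs(P[:,2]-(zt-44))<3);q=P[m][:,:2]
A=np.c_[2*q,np.ones(len(q))];
hull=cv2.convexHull(q.astype(np.float32)).reshape(-1,2);print(len(q),cv2.minEnclosingCircle(q.astype(np.float32)))
# barrel top tilt
cam=P[g];co=np.linalg.lstsq(np.c_[cam[:,:2]-cam[:,:2].mean(0),np.ones(len(cam))],cam[:,2],rcond=None)[0];print("tilt",co)
E
python3 - <<'E'
import cv2
i=cv2.imread("pics/w4.png");cv2.imwrite("pics/w4c.png",cv2.resize(i[0:150,150:380],(782,510),interpolation=cv2.INTER_CUBIC))
E
```

```text
side 314 [11.5 38.2] 10.0 [12.5 37.7] 60.7 [562.6 119. ]
sprung 273 [ -6.2 -29.6] 8.8 [ -6.2 -29.5] 60.6 [547.8  50.6]
end 284 [ 47.1 -15.7] 8.9 [ 47.  -15.6] 60.5 [600.5  66.8]
(array([   0,    0,    0,    0,    0,   60,  944, 1325,  169,  145,  228,
        285,  326,  334,  380, 2544, 3115,  319,  358,  333,  329,  296,
        265,  204,   38,    0,    0,    0,    0]), array([150, 155, 160, 165, 170, 175, 180, 185, 190, 195, 200, 205, 210,
       215, 220, 225, 230, 235, 240, 245, 250, 255, 260, 265, 270, 275,
       280, 285, 290, 295]))
230.6258841160973
((551.8778686523438, -20.13465690612793), 24.4697265625) ((551.6808471679688, -19.64093589782715), (47.30846405029297, 36.83332443237305), 3.1976969242095947)
2172 ((551.1810302734375, -18.874530792236328), 32.349205017089844)
tilt [-4.02036985e-02  4.79887716e-01  2.32528009e+02]
```

View pics/w4c.png

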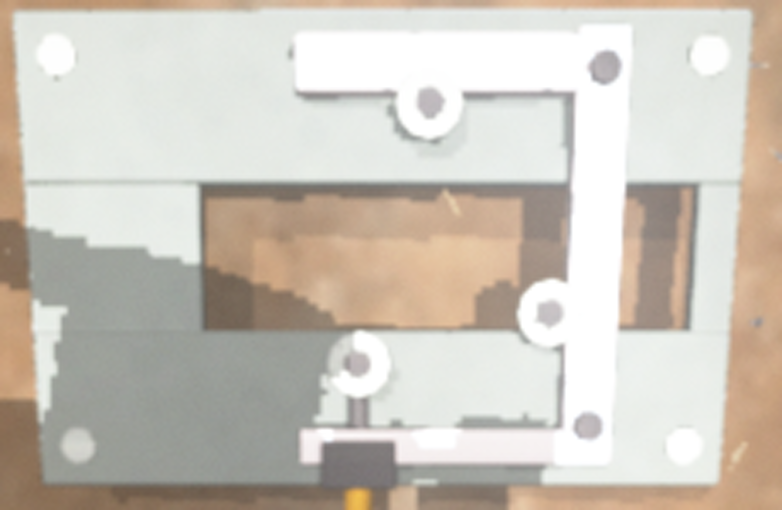

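```bash
python3 - <<'E'
from h import *
togo((491.8,77.7,130),0.0436)
E
```

```text
t 6.25 pos [550.7 -22.3 198.2] F [ 0.2 -0.7 -1.9] gap 0.46 GO [  68.2  -54.4 -102.5] [0.06 0.01 0.04]
```

>>> {"op": "play_rows", "data": {
  "increments": "5 -10 -20 0 0 0 0.3;20 -25 -45 0 0 0 0.3;40 -38 -70 0 0 0 0.3;55 -48 -90 0 0 0 0.3;68 -54 -102 0 0 0 0.3;68 -54 -102 0 0 0 0.3;68 -54 -102 0 0 0 0.3;68 -54 -102 0 0 0 0.3"
}}

```text
time_s: 6.92
ee_pos: [493.7, 77.2, 131.8]
ee_rot: [[0.002, 0.999, 0.045], [-0.001, 0.045, -0.999], [-1.0, 0.002, 0.001]]
force: [0.3, 0.6, -1.3]
finger_gap: 0.464
```

```bash
python3 - <<'E'
from h import *
togo((491.8,77.7,72),0.0436)
E
```

```text
t 6.92 pos [493.7  77.2 131.8] F [ 0.3  0.6 -1.3] gap 0.464 GO [59.8 -2.  -0.6] [ 0.09  0.04 -0.13]
```

>>> {"op": "play_rows", "data": {
  "increments": "10 -1 0 0 0 0 0.3;25 -2 -0.5 0 0 0 0.3;40 -2 -0.5 0 0 0 0.3;50 -2 -0.5 0 0 0 0.3;56 -2 -0.5 0 0 0 0.3;56 -2 -0.5 0 0 0 0.3;56 -2 -0.5 0 0 0 0.3;56 -2 -0.5 0 0 0 0.3"
}}

```text
time_s: 7.58
ee_pos: [491.0, 78.7, 75.5]
ee_rot: [[0.002, 0.999, 0.046], [-0.0, 0.046, -0.999], [-1.0, 0.002, 0.0]]
force: [-0.0, -0.1, -1.6]
finger_gap: 0.463
```

```bash
python3 - <<'E'
from h import *
togo((491.8,77.7,68),0.0436)
cm=camera_model("wrist"); im,d=capture("wrist"); cv2.imwrite("pics/w5.png",im[:,:,::-1]); np.savez("w5.npz",im=im,d=d,cm=cm)
cs=camera_model("side"); ims,ds=capture("side"); cv2.imwrite("pics/s5.png",cv2.resize(ims[150:260,180:330,::-1],(750,550),interpolation=cv2.INTER_CUBIC))
E
```

```text
t 7.58 pos [491.   78.7  75.5] F [-0.  -0.1 -1.6] gap 0.463 GO [7.5 0.7 1.1] [ 0.16  0.01 -0.1 ]
```

View pics/w5.png

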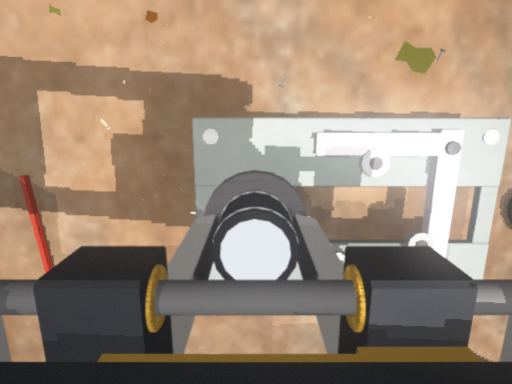

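View pics/s5.png

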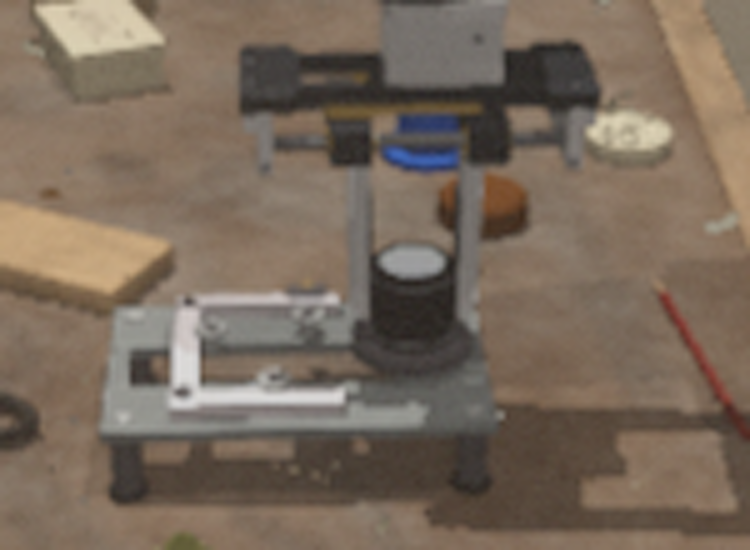

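```bash
cat > meas.py <<'E'
from h import *
from scipy.optimize import least_squares
import sys
def meas(f,zf):
    z=np.load(f,allow_pickle=True);d=z["d"];cm=z["cm"].item()
    v,u=np.nonzero(d>0);P=px2w(cm,u,v,d[v,u])
    pl=(abs(P[:,2]-47)<2.5)&(abs(P[:,0]-552)<120)&(abs(P[:,1]-80)<85); print("plate z",np.median(P[pl,2]))
    a=np.radians(2.5);Rs=np.array([[np.cos(a),-np.sin(a)],[np.sin(a),np.cos(a)]])
    S=P[:,:2]@Rs; q=S[pl]
    # +y edge by columns
    xs=np.arange(q[:,0].min()+10,q[:,0].max()-10,6); e=[(x,q[abs(q[:,0]-x)<3,1].max()) for x in xs]
    e=np.array(e); k=np.polyfit(e[:,0],e[:,1],1); print("edge slope deg",np.degrees(k[0]),"+y edge",np.median(e[:,1]), "-x edge", np.median([q[abs(q[:,1]-y)<3,0].min() for y in np.arange(100,135,5)]),"+x",q[:,0].max())
    yc=np.median(e[:,1])-65
    C=S.mean(0)
    fl=(abs(P[:,2]-zf)<3)&(np.hypot(u-257,v-225)<70); s=S[fl]
    hist=np.histogram(P[fl,2],10);
    h=[]
    c0=s.mean(0)
    for x in np.arange(s[:,0].min()+8,s[:,0].max()-8,2):
        h.append((x,s[abs(s[:,0]-x)<1,1].max()))
    h=np.array(h)
    r=least_squares(lambda p:np.hypot(h[:,0]-p[0],h[:,1]-p[1])-33,[c0[0],c0[1]-10],loss="soft_l1"); print("flange z",np.median(P[fl,2]),"centre stand-rot",r.x,"rms",np.sqrt(np.mean(r.fun**2)),"dy to plate mid",r.x[1]-yc)
    hd=(P[:,2]>58.5)&(P[:,2]<63)
    return S,P,u,v,r.x,yc
if __name__=="__main__":
    S,P,u,v,c,yc=meas(sys.argv[1],float(sys.argv[2]))
    for pu,pv in [tuple(map(int,a.split(","))) for a in sys.argv[3:]]:
        m=(np.hypot(u-pu,v-pv)<16)&(P[:,2]>59)&(P[:,2]<64); print("head",(S[m].mean(0)-c).round(1),"y vs mid",(S[m].mean(0)[1]-yc).round(1), m.sum())
    s=telemetry.sense();a=np.radians(2.5);print("tcp in rot",(s["ee_pos"][:2]@np.array([[np.cos(a),-np.sin(a)],[np.sin(a),np.cos(a)]])).round(1))
E
python3 meas.py w5.npz 62 376,163 421,243
```

```text
plate z 46.78001966289372Traceback (most recent call last):
  File "meas.py", line 26, in <module>
    S,P,u,v,c,yc=meas(sys.argv[1],float(sys.argv[2]))
                 ~~~~^^^^^^^^^^^^^^^^^^^^^^^^^^^^^^^^
  File "meas.py", line 12, in meas
    e=np.array(e); k=np.polyfit(e[:,0],e[:,1],1); print("edge slope deg",np.degrees(k[0]),"+y edge",np.median(e[:,1]), "-x edge", np.median([q[abs(q[:,1]-y)<3,0].min() for y in np.arange(100,135,5)]),"+x",q[:,0].max())
                                                                                                                                             ~~~~~~~~~~~~~~~~~~~~~~~~^^
    return umr_minimum(a, axis, None, out, keepdims, initial, where)
ValueError: zero-size array to reduction operation minimum which has no identity
```

```bash
sed -i 's/np.arange(100,135,5)/np.arange(75,110,5)/' meas.py; python3 meas.py w5.npz 62 376,163 421,243
```

```text
plate z 46.78001966289372
edge slope deg 0.09095352043375833 +y edge 121.0847320926245 -x edge 454.1612741265644 +x 658.2784841982467
flange z 62.63064376596644 centre stand-rot [494.805077    55.87091916] rms 0.20154410510512444 dy to plate mid -0.2138129308328871
head [72.5 38.7] y vs mid 38.4 635
head [107.1 -11.9] y vs mid -12.2 306
tcp in rot [494.   57.3]
```

Lens is within ~0.5 mm of the centre line, 7.8 mm above the plate, and the seat is about 73–74 mm along +x. I'll lower it.

>>> {"op": "play_rows", "data": {
  "increments": "3 0 0 0 0 0 0.3;5.5 0 0 0 0 0 0.3;6.5 0 0 0 0 0 0.3;7 0 0 0 0 0 0.3;7 0 0 0 0 0 0.3;7 0 0 0 0 0 0.3"
}}

```text
time_s: 8.18
ee_pos: [490.1, 78.9, 67.7]
ee_rot: [[0.0, 0.999, 0.047], [0.0, 0.047, -0.999], [-1.0, 0.0, -0.0]]
force: [0.4, -0.1, -1.8]
finger_gap: 0.464
```

```bash
python3 - <<'E'
from h import *
togo((491.8,77.7,68),0.0436)
E
```

```text
t 8.18 pos [490.1  78.9  67.7] F [ 0.4 -0.1 -1.8] gap 0.464 GO [-0.3  1.6  1.3] [ 0.17 -0.   -0.  ]
```

>>> {"op": "play_rows", "data": {
  "increments": "0.8 0 0 0 0 0 0.3;0.8 0 0 0 0 0 0.3;0.8 0 0 0 0 0 0.3"
}}

```text
time_s: 8.43
ee_pos: [490.1, 78.9, 67.6]
ee_rot: [[-0.0, 0.999, 0.047], [-0.0, 0.047, -0.999], [-1.0, -0.0, 0.0]]
force: [-2.7, 0.1, 5.3]
finger_gap: 0.465
```

>>> {"op": "play_rows", "data": {
  "increments": "0.7 0 0 0 0 0 0.3;0.7 0 0 0 0 0 0.3;0.7 0 0 0 0 0 0.3"
}}

```text
time_s: 8.68
ee_pos: [490.2, 78.9, 67.6]
ee_rot: [[-0.0, 0.999, 0.047], [-0.0, 0.047, -0.999], [-1.0, -0.0, 0.0]]
force: [-3.9, 0.1, 9.4]
finger_gap: 0.469
```

>>> {"op": "play_rows", "data": {
  "increments": "-1.2 0 0 0 0 0 0.3;-1.2 0 0 0 0 0 0.3;-1.2 0 0 0 0 0 0.6;-1.2 0 0 0 0 0 0.6;-1.2 0 0 0 0 0 0.6"
}}

```text
time_s: 9.1
ee_pos: [490.1, 78.9, 67.2]
ee_rot: [[-0.0, 0.999, 0.046], [0.0, 0.046, -0.999], [-1.0, -0.0, -0.0]]
force: [-0.1, -0.1, 0.4]
finger_gap: 0.591
```

>>> {"op": "play_rows", "data": {
  "increments": "0 0 0 0 0 0 0.3;0 0 0 0 0 0 0.3;0 0 0 0 0 0 0.3;0 0 0 0 0 0 0.3;0 0 0 0 0 0 0.3;0 0 0 0 0 0 0.3"
}}

```text
time_s: 9.6
ee_pos: [490.0, 78.9, 67.3]
ee_rot: [[-0.0, 0.999, 0.046], [0.0, 0.046, -0.999], [-1.0, -0.0, -0.0]]
force: [-0.1, 0.1, -1.3]
finger_gap: 0.461
```

```bash
python3 - <<'E'
from h import *
togo((491.8,77.7,68),0.0436)
cm=camera_model("wrist"); im,d=capture("wrist"); cv2.imwrite("pics/w6.png",im[:,:,::-1]); np.savez("w6.npz",im=im,d=d,cm=cm)
E
python3 meas.py w6.npz 55 380,153 426,233
```

```text
t 9.6 pos [490.   78.9  67.3] F [-0.1  0.1 -1.3] gap 0.461 GO [-0.7  1.8  1.3] [ 0.16 -0.    0.01]
plate z 46.793497142998525
edge slope deg 0.08653205190535168 +y edge 120.77781585499527 -x edge 454.2361018472061 +x 658.2617614971432
flange z 54.8624496164949 centre stand-rot [493.5930499   56.02894577] rms 0.18546193221186483 dy to plate mid 0.251129911411482
head [73.3 41.5] y vs mid 41.8 392
head [107.5 -10. ] y vs mid -9.7 164
tcp in rot [492.9  57.4]
```

View pics/w6.png

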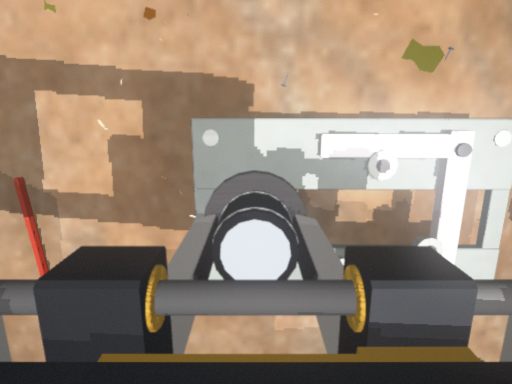

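```bash
python3 meas.py w6.npz 55 382,165 430,246
```

```text
plate z 46.793497142998525
edge slope deg 0.08653205190535168 +y edge 120.77781585499527 -x edge 454.2361018472061 +x 658.2617614971432
flange z 54.8624496164949 centre stand-rot [493.5930499   56.02894577] rms 0.18546193221186483 dy to plate mid 0.251129911411482
head [73.8 38.5] y vs mid 38.7 692
head [109.7 -11.2] y vs mid -11.0 237
tcp in rot [492.9  57.4]
```

>>> {"op": "play_rows", "data": {
  "increments": "0 4 0 0 0 0 0.3;0 9 0 0 0 0 0.3;0 14 0 0 0 0 0.3;0 19 0 0 0 0 0.3;0 24 0 0 0 0 0.3;0 27 0 0 0 0 0.3;0 28 0 0 0 0 0.3;0 28 0 0 0 0 0.3"
}}

```text
time_s: 10.32
ee_pos: [518.3, 80.2, 67.3]
ee_rot: [[-0.0, 0.999, 0.046], [0.0, 0.046, -0.999], [-1.0, -0.0, -0.0]]
force: [-0.7, -0.4, 0.6]
finger_gap: 0.459
```

>>> {"op": "play_rows", "data": {
  "increments": "0 1.5 0 0 0 0 0.3;0 3 0 0 0 0 0.3;0 4.5 0 0 0 0 0.3;0 6 0 0 0 0 0.3;0 7 0 0 0 0 0.3;0 8 0 0 0 0 0.3;0 8 0 0 0 0 0.3"
}}

```text
time_s: 10.9
ee_pos: [523.2, 80.7, 67.4]
ee_rot: [[-0.007, 0.999, 0.046], [0.0, 0.046, -0.999], [-1.0, -0.007, -0.0]]
force: [-7.8, 0.7, 6.7]
finger_gap: 0.464
```

>>> {"op": "play_rows", "data": {
  "increments": "0 1.5 0 0 0 0 0.3;0 3 0 0 0 0 0.3;0 4.5 0 0 0 0 0.3;0 6 0 0 0 0 0.3;0 6 0 0 0 0 0.3;0 6 0 0 0 0 0.3"
}}

```text
time_s: 11.4
ee_pos: [528.8, 82.1, 67.4]
ee_rot: [[-0.007, 0.999, 0.046], [0.002, 0.046, -0.999], [-1.0, -0.007, -0.002]]
force: [-8.1, 3.3, 6.5]
finger_gap: 0.464
```

```bash
python3 - <<'E'
from h import *
togo((565.4,80.9,68),0.0436)
im,d=capture("side"); cv2.imwrite("pics/s7.png",cv2.resize(im[150:260,180:330,::-1],(750,550),interpolation=cv2.INTER_CUBIC))
E
```

```text
t 11.4 pos [528.8  82.1  67.4] F [-8.1  3.3  6.5] gap 0.464 GO [-0.9 36.5  2.9] [ 0.16 -0.14  0.41]
```

View pics/s7.png

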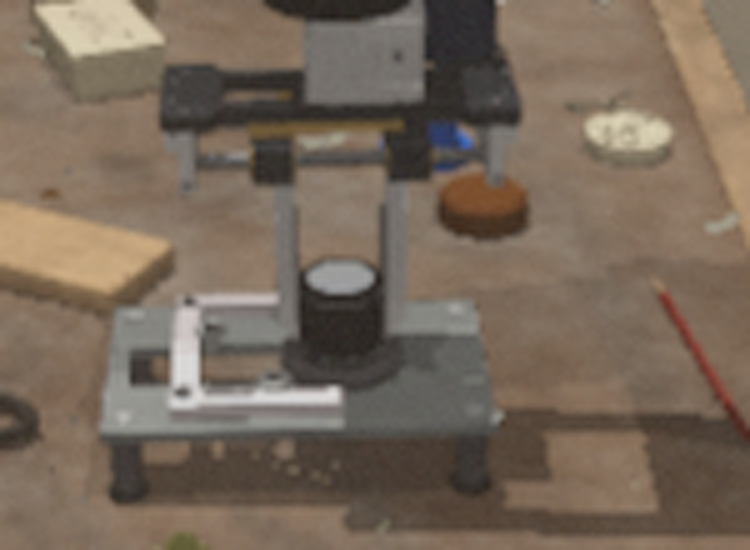

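>>> {"op": "play_rows", "data": {
  "increments": "0 1.5 0.3 0 0 0 0.3;0 3 0.6 0 0 0 0.3;0 4.5 0.8 0 0 0 0.3;0 6 0.8 0 0 0 0.3;0 7 0.8 0 0 0 0.3;0 7 0.8 0 0 0 0.3;0 7 0.8 0 0 0 0.3"
}}

```text
time_s: 12.03
ee_pos: [536.5, 82.2, 67.4]
ee_rot: [[-0.006, 0.999, 0.046], [0.003, 0.046, -0.999], [-1.0, -0.005, -0.003]]
force: [-6.5, 4.8, 5.8]
finger_gap: 0.465
```

>>> {"op": "play_rows", "data": {
  "increments": "0 1.5 0.2 0 0 0 0.3;0 3 0.2 0 0 0 0.3;0 4.5 0.2 0 0 0 0.3;0 6 0.2 0 0 0 0.3;0 6 0.2 0 0 0 0.3;0 6 0.2 0 0 0 0.3"
}}

```text
time_s: 12.53
ee_pos: [543.4, 82.4, 67.4]
ee_rot: [[-0.004, 0.999, 0.046], [0.003, 0.046, -0.999], [-1.0, -0.003, -0.004]]
force: [-4.1, 4.0, 3.3]
finger_gap: 0.464
```

>>> {"op": "play_rows", "data": {
  "increments": "0 1.5 0.3 0 0 0 0.3;0 3 0.6 0 0 0 0.3;0 4.5 0.8 0 0 0 0.3;0 6 0.8 0 0 0 0.3;0 7 0.8 0 0 0 0.3;0 7 0.8 0 0 0 0.3;0 7 0.8 0 0 0 0.3"
}}

```text
time_s: 13.12
ee_pos: [551.3, 81.8, 67.5]
ee_rot: [[-0.002, 0.999, 0.046], [0.003, 0.046, -0.999], [-1.0, -0.001, -0.003]]
force: [-2.7, 5.5, 1.4]
finger_gap: 0.469
```

>>> {"op": "play_rows", "data": {
  "increments": "0 1 0 0 0 0 0.3;0 2 0 0 0 0 0.3;0 3 0 0 0 0 0.3;0 4 0 0 0 0 0.3;0 4 0 0 0 0 0.3;0 4 0 0 0 0 0.3"
}}

```text
time_s: 13.62
ee_pos: [555.8, 81.8, 67.5]
ee_rot: [[-0.0, 0.999, 0.046], [0.003, 0.046, -0.999], [-1.0, -0.0, -0.003]]
force: [-2.6, 5.2, 0.5]
finger_gap: 0.464
```

>>> {"op": "play_rows", "data": {
  "increments": "0 1 0 0 0 0 0.3;0 2 0 0 0 0 0.3;0 3 0 0 0 0 0.3;0 4 0 0 0 0 0.3;0 4 0 0 0 0 0.3"
}}

```text
time_s: 14.03
ee_pos: [560.6, 80.8, 67.5]
ee_rot: [[0.001, 0.999, 0.047], [0.001, 0.047, -0.999], [-1.0, 0.001, -0.001]]
force: [0.1, 4.6, -0.4]
finger_gap: 0.463
```

>>> {"op": "play_rows", "data": {
  "increments": "0 1 0 0 0 0 0.3;0 2 0 0 0 0 0.3;0 2 0 0 0 0 0.3"
}}

```text
time_s: 14.28
ee_pos: [562.7, 80.4, 67.4]
ee_rot: [[0.001, 0.999, 0.046], [0.0, 0.046, -0.999], [-1.0, 0.001, -0.0]]
force: [-0.1, 4.3, -0.4]
finger_gap: 0.463
```

>>> {"op": "play_rows", "data": {
  "increments": "0 0.5 0 0 0 0 0.3;0 1 0 0 0 0 0.3;0 1 0 0 0 0 0.3"
}}

```text
time_s: 14.53
ee_pos: [563.3, 80.4, 67.4]
ee_rot: [[0.0, 0.999, 0.046], [-0.0, 0.046, -0.999], [-1.0, 0.0, 0.0]]
force: [-0.4, 3.9, -0.7]
finger_gap: 0.464
```

>>> {"op": "play_rows", "data": {
  "increments": "0 0 -0.5 0 0 0 0.3;0 0 -1 0 0 0 0.3;0 0 -1.5 0 0 0 0.3;0 0 -1.5 0 0 0 0.3"
}}

```text
time_s: 14.87
ee_pos: [563.2, 82.0, 67.4]
ee_rot: [[0.001, 0.999, 0.047], [-0.0, 0.047, -0.999], [-1.0, 0.001, 0.0]]
force: [-0.1, 3.2, -1.0]
finger_gap: 0.464
```

>>> {"op": "play_rows", "data": {
  "increments": "0 0.5 0 0 0 0 0.3;0 1 0 0 0 0 0.3;0 1 0 0 0 0 0.3"
}}

```text
time_s: 15.12
ee_pos: [564.0, 82.0, 67.4]
ee_rot: [[-0.0, 0.999, 0.046], [-0.0, 0.046, -0.999], [-1.0, -0.0, 0.0]]
force: [0.1, 4.0, -0.4]
finger_gap: 0.463
```

>>> {"op": "play_rows", "data": {
  "increments": "0 0.5 0 0 0 0 0.3;0 1 0 0 0 0 0.3;0 1 0 0 0 0 0.3"
}}

```text
time_s: 15.37
ee_pos: [564.7, 82.0, 67.4]
ee_rot: [[-0.001, 0.999, 0.047], [-0.0, 0.047, -0.999], [-1.0, -0.001, 0.0]]
force: [-1.6, 4.2, 0.5]
finger_gap: 0.467
```

>>> {"op": "play_rows", "data": {
  "increments": "0 0.5 0 0 0 0 0.3;0 1 0 0 0 0 0.3;0 1 0 0 0 0 0.3"
}}

```text
time_s: 15.62
ee_pos: [564.9, 82.1, 67.4]
ee_rot: [[-0.003, 0.999, 0.047], [-0.0, 0.047, -0.999], [-1.0, -0.003, -0.0]]
force: [-4.6, 3.1, 3.2]
finger_gap: 0.459
```

>>> {"op": "play_rows", "data": {
  "increments": "0 0 -0.5 0 0 0 0.3;0 0 -1 0 0 0 0.3;0 0 -1 0 0 0 0.3"
}}

```text
time_s: 15.87
ee_pos: [564.9, 82.4, 67.3]
ee_rot: [[-0.002, 0.999, 0.047], [-0.001, 0.047, -0.999], [-1.0, -0.002, 0.001]]
force: [-5.4, 0.4, 3.5]
finger_gap: 0.466
```

>>> {"op": "play_rows", "data": {
  "increments": "0 0 -0.5 0 0 0 0.3;0 0 -0.8 0 0 0 0.3;0 0 -0.8 0 0 0 0.3"
}}

```text
time_s: 16.12
ee_pos: [565.0, 82.4, 67.3]
ee_rot: [[-0.002, 0.999, 0.047], [-0.003, 0.047, -0.999], [-1.0, -0.002, 0.003]]
force: [-5.2, -1.3, 4.8]
finger_gap: 0.467
```

>>> {"op": "play_rows", "data": {
  "increments": "-0.5 0 0.8 0 0 0 0.3;-0.5 0 0.8 0 0 0 0.3;-0.5 0 0.8 0 0 0 0.5;-0.5 0 0.8 0 0 0 0.55;-0.5 0 0.8 0 0 0 0.6;-0.5 0 0.8 0 0 0 0.6;-0.5 0 0.8 0 0 0 0.6"
}}

```text
time_s: 16.7
ee_pos: [567.1, 83.0, 68.4]
ee_rot: [[0.002, 0.999, 0.047], [-0.0, 0.047, -0.999], [-1.0, 0.002, 0.0]]
force: [1.0, -0.4, 0.1]
finger_gap: 0.597
```

```bash
python3 - <<'E'
from h import *
togo((565.4,80.9,68),0.0436)
im,d=capture("side"); cv2.imwrite("pics/s8.png",cv2.resize(im[150:260,180:330,::-1],(750,550),interpolation=cv2.INTER_CUBIC))
E
```

```text
t 16.7 pos [567.1  83.   68.4] F [ 1.  -0.4  0.1] gap 0.597 GO [ 0.4 -1.8  2. ] [ 0.17  0.02 -0.13]
```

View pics/s8.png

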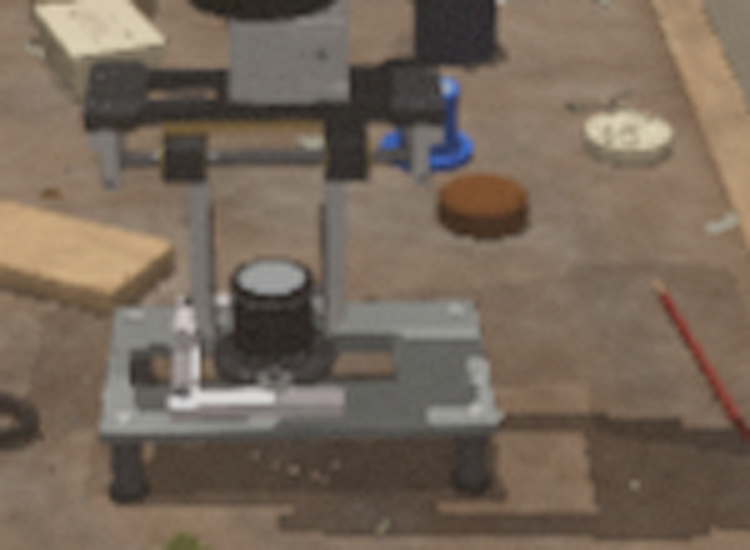

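>>> {"op": "play_rows", "data": {
  "increments": "0 -2 0 0 0 0 0.7;-10 -2 0 0 0 0 0.7;-30 -2 0 0 0 0 0.7;-60 -2 0 0 0 0 0.7;-95 -2 20 0 0 0 0.7;-120 -2 50 0 0 0 0.7;-130 -2 80 0 0 0 0.7;-130 -2 100 0 0 0 0.7"
}}

```text
time_s: 17.42
ee_pos: [571.6, -19.4, 203.6]
ee_rot: [[0.01, 0.999, 0.046], [-0.003, 0.046, -0.999], [-1.0, 0.009, 0.003]]
force: [0.5, -0.3, -0.4]
finger_gap: 0.696
```

>>> {"op": "play_rows", "data": {
  "increments": "0 0 0 0 0 0 0.7;0 0 0 0 0 0 0.7;0 0 0 0 0 0 0.7;0 0 0 0 0 0 0.7"
}}

```text
time_s: 17.75
ee_pos: [568.1, -15.7, 197.4]
ee_rot: [[-0.001, 0.999, 0.048], [0.001, 0.048, -0.999], [-1.0, -0.001, -0.001]]
force: [0.8, -0.0, -0.7]
finger_gap: 0.701
```

```bash
python3 - <<'E'
from h import *
togo((565.4,80.9,68),0.0436)
cm=camera_model("wrist"); im,d=capture("wrist"); cv2.imwrite("pics/w9.png",im[:,:,::-1]); np.savez("w9.npz",im=im,d=d,cm=cm)
im,d=capture("side"); cv2.imwrite("pics/s9.png",cv2.resize(im[150:260,180:330,::-1],(750,550),interpolation=cv2.INTER_CUBIC))
i=cv2.imread("pics/w9.png");cv2.imwrite("pics/w9c.png",cv2.resize(i[0:190,140:390],(780,593),interpolation=cv2.INTER_CUBIC))
E
```

```text
t 17.75 pos [568.1 -15.7 197.4] F [ 0.8 -0.  -0.7] gap 0.701 GO [129.5   2.1 -96.5] [ 0.24 -0.04  0.07]
```

View pics/w9c.png

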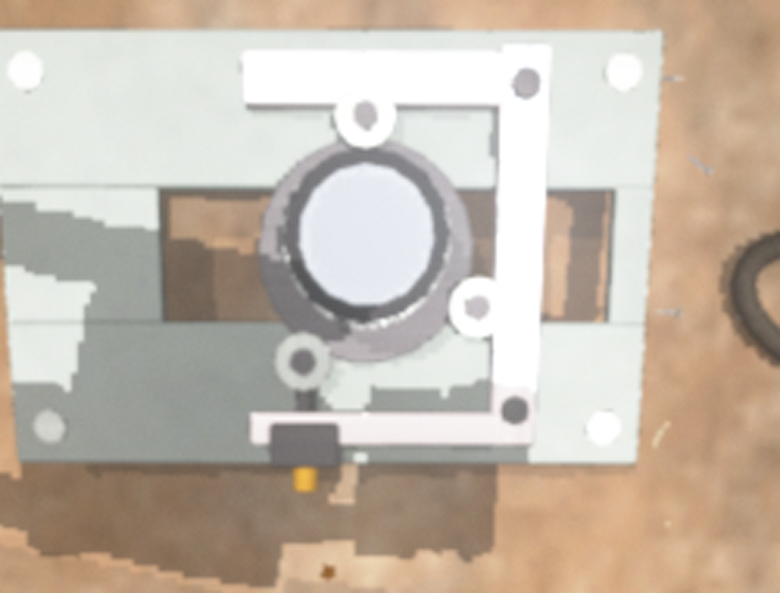

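View pics/s9.png

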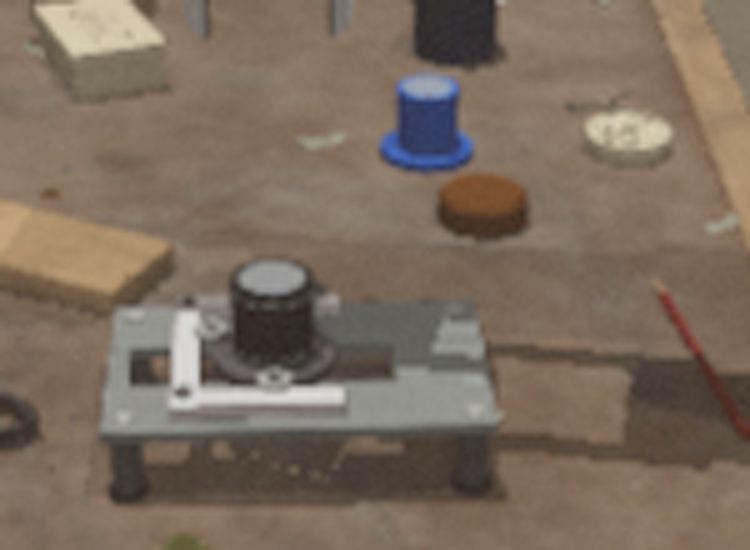

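```bash
cat > fin.py <<'E'
from h import *
import sys
z=np.load(sys.argv[1],allow_pickle=True);d=z["d"];cm=z["cm"].item()
v,u=np.nonzero(d>0);P=px2w(cm,u,v,d[v,u]);P[:,2]-=0.8
a=np.radians(2.59);Rs=np.array([[np.cos(a),-np.sin(a)],[np.sin(a),np.cos(a)]]);S=P[:,:2]@Rs
near=np.hypot(P[:,0]-565,P[:,1]-82)<75
top=near&(P[:,2]>94); c,r=cv2.minEnclosingCircle(S[top].astype(np.float32));print("top",np.round(c,1),r,np.median(P[top,2]))
A=np.c_[S[top]-S[top].mean(0),np.ones(top.sum())];co=np.linalg.lstsq(A,P[top,2],rcond=None)[0];print("tilt",co[:2].round(4))
hd=near&(P[:,2]>58.5)&(P[:,2]<61.5)
M=np.zeros((384,512),np.uint8);M[v[hd],u[hd]]=1
n,l,st,ce=cv2.connectedComponentsWithStats(M)
for i in range(1,n):
    if st[i,4]<80: continue
    k=hd&(l[v,u]==i);cc,rr=cv2.minEnclosingCircle(S[k].astype(np.float32));m=S[k].mean(0)
    print("head px",ce[i].round(),st[i,4],"rel",(np.array(cc)-c).round(1),round(rr,1),"mean rel",(m-c).round(1),"dist",np.hypot(*(m-c)).round(1),"ang",np.degrees(np.arctan2(*(m-c)[::-1])).round(1))
from scipy.optimize import least_squares
fl=near&(abs(P[:,2]-54)<1.2); h=cv2.convexHull(S[fl].astype(np.float32)).reshape(-1,2)
q=S[fl];rr=np.hypot(*(q-c).T);g=(rr<36)
ang=np.arctan2(*(q-c).T[::-1]);e=[]
for t in np.arange(-np.pi,np.pi,.1):
    k=g&(abs(ang-t)<.05)
    if k.sum()>2:e.append(q[k][rr[k].argmax()])
e=np.array(e);r_=least_squares(lambda p:np.hypot(*(e-p[:2]).T)-33,c,loss="soft_l1",f_scale=.4);print("flange c",r_.x.round(1),"rms",np.std(r_.fun).round(2),"z",np.median(P[fl&(np.hypot(*(S-c).T)<31),2]))
F=fl&(np.hypot(*(S-c).T)<31);co=np.linalg.lstsq(np.c_[S[F]-c,np.ones(F.sum())],P[F,2],rcond=None)[0];print("flange tilt",co.round(4))
E
python3 fin.py w9.npz
```

```text
top [568.1  25.9] 51.28070068359375 310.47895826344876
tilt [ 0.0977 -2.9433]
head px [257.  37.] 285 rel [ 0.4 67.3] 8.6 mean rel [ 0.4 67.2] dist 67.2 ang 89.7
head px [293.  97.] 257 rel [34.6 13.8] 8.8 mean rel [34.6 13.8] dist 37.3 ang 21.8
head px [237. 115.] 246 rel [-18.6  -2.8] 8.8 mean rel [-18.6  -2.6] dist 18.7 ang -172.1
flange c [553.4   6.9] rms 12.9 z 54.15666163824976
flange tilt [ 3.00000e-04 -9.50000e-03  5.41653e+01]
```

```bash
sed -i 's/near&(P\[:,2\]>94)/near\&(P[:,2]>94)\&(P[:,2]<103)\&(v<130)/' fin.py; python3 fin.py w9.npz
```

```text
top [568.7  55.7] 22.05656623840332 99.05517866488637
tilt [-0.0022  0.0034]
head px [257.  37.] 285 rel [-0.1 37.5] 8.6 mean rel [-0.2 37.4] dist 37.4 ang 90.2
head px [293.  97.] 257 rel [ 34.1 -16. ] 8.8 mean rel [ 34. -16.] dist 37.6 ang -25.1
head px [237. 115.] 246 rel [-19.2 -32.6] 8.8 mean rel [-19.1 -32.4] dist 37.6 ang -120.5
flange c [568.7  55.9] rms 0.9 z 54.115463987144004
flange tilt [-1.00000e-03  1.60000e-03  5.41027e+01]
```

The final picture shows the lens under all three heads. They measure 37.4–37.6 mm from its centre at 90°, -25° and -120°, with tilt about 0.003 rad. The gripper is clear, so I'll hand it in.

```bash
python3 -c "
from h import *
print(ticket.close_job())"
```

```text
the job is handed in; nothing more can be done
None
```

I picked up the black lens, set it on the open end of the stand and slid it in past the sprung post. It stopped firmly on the end post and side post. Then I let go, backed the gripper clear and handed the job in at about 18 s of the 64 s.

**What the last checks showed:**
- **Position:** the three screw heads sit 37.4–37.6 mm from the lens centre (nominal 38 mm). Their angles are 90.2°, -25.1° and -120.5°, against the nominal 90°, -25° and -120°.
- **Flatness:** the tilt is about 0.003 rad. The flange top is about 8 mm over the plate, so the lens lies flat.
- **Forces:** the wrist reached about 8 N in x passing the sprung post and about 5 N against the end post. The highest reading overall was 9.4 N downward, when I set the lens down. These are readings at the end of each move, so brief peaks in between could have been missed.
- **Other things:** in the last side picture the beeswax is where it was at the start. The thread spool is outside that crop, and I did not check it again. The arm stayed well clear of it.

**What I could not check:**
- **Post forces:** the force on each pin can't be read directly. That each bears with more than 0.4 N is inferred from the fit, the firm stop and the spring load. I did not nudge the lens again after letting go.
- **Sideways drift:** during the slide the lens was up to about 2 mm off the centre line. I corrected this before the final push.

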